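# Hold the round food-waste caddy open with its lever, then ease the lid shut

## Robot

A 6-joint arm with a two-finger parallel gripper is mounted at the origin on a cart in front of the work surface, level with it; the furniture and walls round the work are solid. World frame = base frame: x ahead of the robot, y to its left, z up, the work surface at z = 0. Lengths are in m, angles in rad, forces in N, time in s.
With the tool pointing down it reaches from about 0.3 to 0.95 m from the base axis. Payload 3.1 kg.
Tool frame: the origin (TCP) lies between the finger pads; the fingertips stand 25 mm ahead of it and the grasp point (between the pads) lies 6 mm ahead of it (bot.tip_reach is the distance from the TCP to the fingertips, in m); z points along the fingers, y is the direction in which the jaws open and shut (so a half turn about z gives the same grasp; the last joint's range is limited). The gripper opens to 85 mm and grips with 20 to 120 N. Pads are 22 mm wide; open, the fingers measure 114 mm over their backs; the gripper's body (76 mm by 85 mm) begins 54 mm behind the grasp point. The pads swing forward as they close: fully open they stand 13 mm farther back than shut.
Start: joints at [1.238, 0.308, 1.634, -0, 1.2, -0.07], TCP at [0.162, 0.604, 0.256] pointing down, gripper open.
Joint ranges: [-3.06, 3.06], [-0.79, 1.96], [0.05, 2.63], [-1.19, 4.34], [0.05, 2.64], [-2.94, 2.94]. Speed limits (rad/s): [2.79, 2.79, 3.14, 3.14, 3.14, 3.14].

## Interface

Orientations are given as a rotation vector (axis times angle).
In Python, from station import bot gives the robot as it stands.
- The arm moves only by the tool arm_command, never from a script. Its argument "deltas" is a list that holds one entry, the list of rows, each a list of 7 numbers: the shift along the tool's x, y, z in cm, then the turn, a rotation vector about the tool's x, y, z in degrees, then the opening, from 0 (shut) to 1 (fully open). In form: [[[tx, ty, tz, rx, ry, rz, hand], ...]]. A call has 1 to 10 rows; each row shifts and turns the commanded pose from where the row before left it, along the tool's axes as they then stand; what a row does not reach is not made up. A row lasts 1/12 s, in which the tool goes at most 41.7 mm and 7.16 degrees, less where a joint would pass 70% of its speed; a pose out of reach is approached as far as the arm can. A call is refused whole if a number of a shift passes 4.17 or a number of a turn 7.16, either way. A call with a gripper value outside its range is refused whole. The fingers move at their own pace and stop on an object; "force" is the grip in N (left out, the last holds). Time passes only in rows, so rows that do not move let the fingers close. It gives the time, the measured TCP pose, the force and the opening at its end, in the units of the state.
- bot.observe(): the state, without advancing time (a new reading comes with each control period).
- bot.read_camera(name): name is "scene" or "top" or "wrist"; returns the picture (384x512x3 uint8, red, green, blue); there is no depth.
- bot.camera_info(name): a dict with "K" (3x3 intrinsics, pixels), "R" (3x3) and "t" (3): a world point X has camera coordinates R X + t. Camera axes: x right, y down, z forward; pixel columns grow to the right and rows downward; lengths in m; the calibration is good to about 2 mm. A picture is of the moment at which its call begins: read the wrist's pose just before it. camera_info takes no time and is no camera call; for the wrist camera it gives the pose at the moment of the call.
- bot.close_job(): hands the job in, once; it reports no verdict.
Trained networks look in the newest picture that a camera, given by its name, has taken for a name from the list of things; names that differ only in an ending like _2 or _b are one class to them, and where a whole thing is asked for, a point or a joint stands for the part that bears it (a point fixed in the world has none). Each returns a list of dicts, best first, with "score" (0 to 1); they miss things now and then, are a little off and sometimes report something else, mostly with a low value. They report only what shows in the picture. A call takes as long as a camera call.
- bot.find_in(camera, label): "at" ([column, row] in pixels, amid what is visible of it).
- bot.regions_of(camera, label): "region" (384x512 bool, what is visible of it) and "at" ([column, row] in pixels, amid what is visible of it).
The state is a dict: "time": time; "qpos": joint angles; "qvel": joint speeds; "effort": joint torques, N m; "position": TCP position; "eef_rot": TCP orientation; "wrist_force": force on the tool from outside, world axes, zero at the start; "moment": the same for the moment, N m; "finger_gap": opening from 0.0 (shut) to 1.0 (fully open).
Only numpy, scipy, OpenCV 4.12 (cv2) and the standard library are available. Lean on these libraries where they do the work, as an engineer would, in place of code of your own. Each camera call takes 0.05 s, during which the arm holds its last target.

## Task

I need the round food-waste caddy open for a moment: press the lever plate on its front right down with your fingertips so that the lid stands wide open, and keep it down for three seconds. Then let the lever come up slowly, with your fingers on it all the way so that the lid settles shut without slamming, and move clear. Don't touch the lid itself, leave the square caddy closed, and don't pick up or shift the things standing around.

Things in the scene. Friction and masses are not known exactly. Their poses are not given: they have to be found in the camera images.
- round_caddy: Round food-waste caddy: upright white cylinder, 140 mm across, rim 165 mm high, fixed to the worktop. Origin: centre of its underside; x axis from lever (front, -x) to lid hinge (back, +x), z up. A black lever plate, 50 mm wide, 6 mm thick, sticks out of the front to 166 mm from the caddy's axis; at rest it slopes up toward its front edge by 0.15 rad, pressed it slopes down by 0.15 rad.
- round_press (a point): Point to press on the round caddy's lever: upper face of the plate, mid-width, 15 mm from its front edge, 80 mm from its hinge. Moves with the lever: 100 mm above the worktop at rest, 76 mm fully down (24 mm stroke, nearly straight down, about 5 to 12 N, then a hard stop). The lid stays over 70 mm behind it throughout.
- round_lever (a joint): Lever of the round caddy, rad: 0 at rest (up), 0.30 fully pressed. Its hinge runs along the caddy's y axis, 71 mm in front of the caddy's axis, 85 mm high. It is linked to the lid and comes back up by the lid's weight and a light spring, fast if let go.
- round_lid (a joint): Round steel lid of the round caddy, 148 mm across, top 184 mm high when shut, hinged at the back rim (77 mm behind the axis, 165 mm high), swings up and back. Rad: 0 shut, 1.25 wide open (above 1.1 counts); about 4.17 times the lever angle. Falling faster than 2.5 rad/s (48 mm/s at the press point) is a slam; letting go of the lever makes it fall far faster.
- square_caddy: The other caddy, to be left closed: a white box 140 mm (x) by 160 mm (y), rim 165 mm high, with a flat rectangular steel lid and a lever plate just like the round one's, fixed to the worktop. Origin: centre of its underside; lever on its -x side.
- square_lever (a joint): Joint value in rad. Lever of the square caddy: 0 at rest, 0.30 pressed.
- square_lid (a joint): Joint value in rad. Lid of the square caddy: 0 shut.
- tin: A loose squat tin, 75 mm across, 58 mm high, standing between and in front of the two caddies. Origin: centre of its underside. Bystander.
- jam_jar: A loose jam jar, 68 mm across, 84 mm high, to the right of the caddies. Origin: centre of its underside. Bystander.
- mug: A loose mug, 78 mm across, 112 mm with the handle, 92 mm high, to the left of the caddies. Origin: at its underside. Bystander.

How it is judged:
By the outcome, as a careful person would: the job done as asked, in the order asked, and still so for the second after the job is handed in, with the robot touching nothing.
It also fails if it takes over 50 s, if anything falls off the work surface, if the arm or the gripper's body presses on something with over 40 N, if the wrist force passes 120 N, or if a joint passes its speed limit or range.

## Working session

There is one attempt and no reset: what is moved stays moved. The work goes in short steps, Python scripts to look and compute and a tool call to move; the robot and the scene stay as the last step left them, time stands still between calls to the robot, and variables do not carry over. Pictures are saved under pics/ and viewed, and the job is handed in when it is done.

Besides the shell and the picture viewer there is one more tool, called after ">>>" as name(argument=value, ...), one argument or row to a line, values as JSON. arm_command: Moves the arm, as the interface text tells. Its arguments: {"type":"object","properties":{"deltas":{"type":"array","items":{"type":"array","items":{"type":"array","items":{"type":"number"}}}},"force":{"type":"number"}},"required":["deltas"]}

```bash
mkdir -p pics; python3 - <<'E'
from station import bot
import cv2
s=bot.observe(); print(s)
for c in ("scene","top"):
    im=bot.read_camera(c); cv2.imwrite(f"pics/{c}0.png",im[:,:,::-1])
    i=bot.camera_info(c); print(c,i)
    for l in ("round_caddy","round_press","round_lever","square_caddy","square_lever","tin","jam_jar","mug","round_lid"):
        print(l,[(r["score"],r["at"]) for r in bot.find_in(c,l)][:3])
print(bot.observe()["time"])
E
```

```text
{'time': 0.0, 'qpos': array([ 1.23828336e+00,  3.09019882e-01,  1.63517018e+00, -1.54939984e-05,
        1.19967538e+00, -6.97112823e-02]), 'qvel': array([-5.95081407e-04, -3.47545085e-04, -1.44644632e-03,  6.71585050e-04,
       -4.58239846e-05, -5.31444346e-04]), 'effort': array([ 1.24303856e-04, -4.15235782e+01, -2.76672256e+01, -8.90827141e-05,
        1.00201898e-02, -1.82570699e-05]), 'position': array([0.16215904, 0.60282133, 0.25504553]), 'eef_rot': array([-0.41155435, -3.11407315,  0.00350217]), 'wrist_force': array([ 0.42665828, -0.71928078, -0.04813041]), 'moment': array([-0.03341905,  0.01007614, -0.01615493]), 'finger_gap': 0.997586159898876}
scene {'K': array([[401.88774157,   0.        , 255.24795944],
       [  0.        , 401.88774157, 194.61364188],
       [  0.        ,   0.        ,   1.        ]]), 'R': array([[ 0.72152485, -0.69208811, -0.02039473],
       [-0.31208707, -0.29878514, -0.90184761],
       [ 0.61806436,  0.65707039, -0.43157265]]), 't': array([-0.36751399,  0.30760113,  1.01560933])}
round_caddy [(0.81, [238.1, 192.1])]
round_press [(0.72, [206.9, 
[... 291 characters left out ...]
])]
top {'K': array([[434.33741901,   0.        , 258.95220716],
       [  0.        , 434.33741901, 194.03121983],
       [  0.        ,   0.        ,   1.        ]]), 'R': array([[ 4.02729130e-02, -9.99188251e-01, -9.64805827e-04],
       [-9.28604357e-01, -3.70714745e-02, -3.69214915e-01],
       [ 3.68879439e-01,  1.57652831e-02, -9.29343540e-01]]), 't': array([0.0311788 , 0.55997494, 1.42890572])}
round_caddy [(0.75, [226.3, 188.8])]
round_press [(0.53, [210.3, 216.7])]
round_lever [(0.74, [210.8, 214.1])]
square_caddy []
square_lever [(0.55, [330.0, 226.2])]
tin [(0.65, [270.9, 241.5])]
jam_jar [(0.85, [373.8, 215.2])]
mug [(0.75, [146.3, 225.3])]
round_lid [(0.79, [228.0, 178.2])]
1.0
```

```bash
python3 - <<'E'
import cv2
for c,b in (("scene",(130,380,110,310)),("top",(110,410,140,280))):
    im=cv2.imread(f"pics/{c}0.png")[b[2]:b[3],b[0]:b[1]]
    k=800/im.shape[1]; k=min(k,600/im.shape[0])
    cv2.imwrite(f"pics/{c}0z.png",cv2.resize(im,None,fx=k,fy=k,interpolation=cv2.INTER_CUBIC)); print(k)
E
```

```text
3.0
2.6666666666666665
```

View pics/scene0.png

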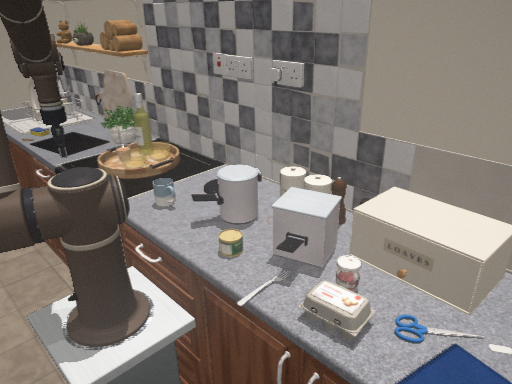

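View pics/top0z.png

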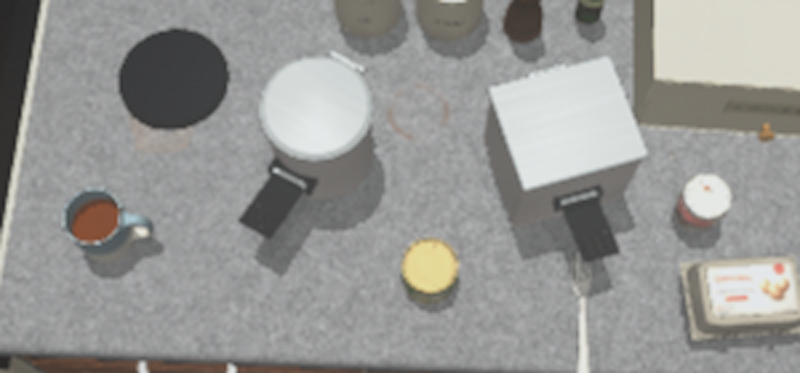

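View pics/scene0z.png

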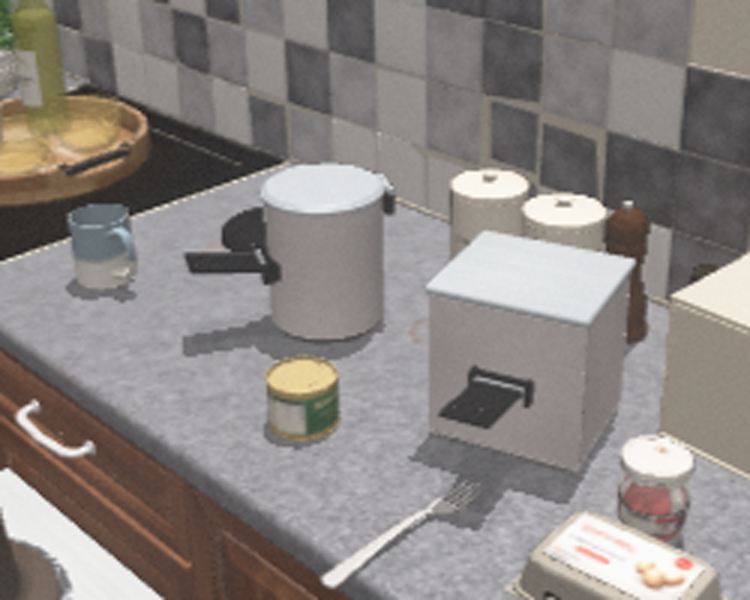

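The pictures show the round caddy at scene (238,192) and top (228,180), its black lever pointing front-left with the front edge at about top (205,226). The square caddy is to the right, the tin at top (271,240) and the mug at (146,225). Next I'll work out the pose.

```bash
cat > h.py <<'E'
import numpy as np
from station import bot
def ray(c,p):
    i=bot.camera_info(c); d=i["R"].T@np.linalg.solve(i["K"],[p[0],p[1],1]); return -i["R"].T@i["t"],d
def atz(c,p,z):
    o,d=ray(c,p); return o+d*(z-o[2])/d[2]
def proj(c,X,i=None):
    i=i or bot.camera_info(c); q=(i["R"]@np.asarray(X).T).T+i["t"]; q=q@i["K"].T; return q[...,:2]/q[...,2:]
E
python3 - <<'E'
from h import *
import cv2
out={}
for c in ("top","scene"):
    bot.read_camera(c)
    for l in ("round_lid","round_lever"):
        for r in bot.regions_of(c,l)[:1]:
            m=r["region"].astype(np.uint8); ys,xs=np.nonzero(m)
            print(c,l,r["score"],m.sum(),xs.min(),xs.max(),ys.min(),ys.max(),xs.mean(),ys.mean(), cv2.minAreaRect(np.c_[xs,ys].astype(np.int32)))
print("lid top",atz("top",(228.5,180.5),.184),atz("scene",(238.3,172.7),.184))
print("edge",[atz("top",p,.102) for p in((200.4,222.9),(210.9,229.2))])
print("tin",atz("top",(271,239),.058),"mug",atz("top",(146,222),.092))
from scipy.optimize import least_squares
# x,y,yaw ; points: lid centre, lever front corners
P=np.array([[0,0,.184],[-.166,.025,.1015],[-.166,-.025,.1015]])
T=np.array([[228.5,180.5],[200.4,222.9],[210.9,229.2]])
def W(v):
    c,s=np.cos(v[2]),np.sin(v[2]); Q=P.copy(); Q[:,0]=v[0]+c*P[:,0]-s*P[:,1];Q[:,1]=v[1]+s*P[:,0]+c*P[:,1]; return Q
r=least_squares(lambda v:(proj("top",W(v))-T).ravel(),[.55,.1,-.5]); print(r.x,r.fun)
print("scene",proj("scene",W(r.x)))
v=r.x; print("press",v[0]-.151*np.cos(v[2]),v[1]-.151*np.sin(v[2]))
E
```

```text
top round_lid 0.77 1380 207 249 161 200 227.8521739130435 180.23695652173913 ((228.0, 180.5), (39.0, 42.0), 90.0)
scene round_lid 0.94 514 218 257 164 180 237.1011673151751 172.5408560311284 ((237.5, 172.0), (16.0, 39.0), 90.0)
scene round_lever 0.63 172 192 217 194 200 204.5 196.93023255813952 ((204.5, 197.0), (6.0, 25.0), 90.0)
lid top [0.57296189 0.15739043 0.184     ] [0.56423634 0.13551114 0.184     ]
edge [array([0.44490248, 0.25171048, 0.102     ]), array([0.42369495, 0.21357822, 0.102     ])]
tin [0.40959607 0.00528912 0.058     ] mug [0.44376657 0.44306957 0.092     ]
[ 0.57811105  0.15501975 -0.4954245 ] [ 0.79778193 -1.36633135 -1.22302649  0.25904222  0.4068594   1.0398714 ]
scene [[237.55446314 170.11003421]
 [190.92075499 194.90989327]
 [192.77223085 200.94761565]]
press 0.4452662361477108 0.22680592777945416
```

```bash
python3 - <<'E'
from h import *
from scipy.optimize import least_squares
from scipy.spatial.transform import Rotation as Ro
P=np.array([[0,0,.184],[-.166,.025,.1015],[-.166,-.025,.1015]])
T={"top":np.array([[228.1,180.4],[200.4,222.9],[210.9,229.2]]),"scene":np.array([[237.6,172.3],[191.7,194.3],[194,200.7]])}
I={c:bot.camera_info(c) for c in T}
def W(v):
    c,s=np.cos(v[2]),np.sin(v[2]); Q=P.copy(); Q[:,0]=v[0]+c*P[:,0]-s*P[:,1];Q[:,1]=v[1]+s*P[:,0]+c*P[:,1]; return Q
r=least_squares(lambda v:np.r_[tuple((proj(c,W(v),I[c])-T[c]).ravel() for c in T)],[.55,.1,-.5]); print(r.x,r.fun.round(1))
v=r.x; p=np.array([v[0]-.151*np.cos(v[2]),v[1]-.151*np.sin(v[2]),.1]);print("press",p)
s=bot.observe(); R=Ro.from_rotvec(s["eef_rot"]); print(R.as_matrix().round(3),s["position"],s["time"])
g=p+[0,0,.085]; print("tool shift cm",R.inv().apply(g-s["position"])*100)
w=bot.camera_info("wrist"); print("cam in tool",R.inv().apply(-w["R"].T@w["t"]-s["position"]))
E
```

```text
[ 0.57864471  0.15387587 -0.50086971] [ 1.5 -1.4 -1.1 -0.   0.5  0.8  0.3 -2.1 -0.5  0.5 -1.   0.2]
press [0.44619276 0.22638435 0.1       ]
[[-0.966  0.26   0.   ]
 [ 0.26   0.966 -0.   ]
 [-0.    -0.    -1.   ]] [0.16240534 0.60353746 0.25625239] 1.3
tool shift cm [-37.20086435 -29.04946562   7.12678085]
cam in tool [ 0.06964786 -0.00035694 -0.11755685]
```

>>> arm_command(
  deltas=[
    [[-2.4, -1.9, 0.2, 0, 0, 0, 0], [-2.4, -1.9, 0.2, 0, 0, 0, 0], [-2.4, -1.9, 0.2, 0, 0, 0, 0], [-2.4, -1.9, 0.2, 0, 0, 0, 0], [-2.4, -1.9, 0.2, 0, 0, 0, 0], [-2.4, -1.9, 0.2, 0, 0, 0, 0], [-2.4, -1.9, 0.2, 0, 0, 0, 0], [-2.4, -1.9, 0.2, 0, 0, 0, 0], [-2.4, -1.9, 0.2, 0, 0, 0, 0], [-2.4, -1.9, 0.2, 0, 0, 0, 0]],
  ],
)

```text
time: 2.13
position: [0.3455, 0.3565, 0.2364]
eef_rot: [0.411, 3.114, 0.001]
wrist_force: [-0.5, 0.7, -0.4]
finger_gap: -0.004
```

>>> arm_command(
  deltas=[
    [[-2.4, -1.9, 0.2, 0, 0, 0, 0], [-2.4, -1.9, 0.2, 0, 0, 0, 0], [-2.4, -1.9, 0.2, 0, 0, 0, 0], [-2.4, -1.9, 0.2, 0, 0, 0, 0], [0, 0, 0, 0, 0, 5, 0], [0, 0, 0, 0, 0, 5, 0], [0, 0, 0, 0, 0, 4, 0], [0, 0, 0, 0, 0, 0, 0], [0, 0, 0, 0, 0, 0, 0]],
  ],
)

```text
time: 2.88
position: [0.4178, 0.2593, 0.2284]
eef_rot: [0.786, 3.042, 0.0]
wrist_force: [0.7, 0.5, 0.4]
finger_gap: 0.002
```

```bash
python3 - <<'E'
from h import *
import cv2
from scipy.spatial.transform import Rotation as Ro
s=bot.observe(); R=Ro.from_rotvec(s["eef_rot"]); print(R.as_matrix().round(3),s["position"],s["time"],s["wrist_force"],s["finger_gap"])
w=bot.camera_info("wrist"); im=bot.read_camera("wrist")[:,:,::-1].copy()
pre=np.array([.4462,.2264,.1]); print("press px",proj("wrist",pre,w))
print(R.inv().apply(pre+[0,0,.03+.025]-s["position"])*100)
tip=s["position"]+R.apply([0,0,.025]); print("tip px",proj("wrist",tip,w))
cv2.imwrite("pics/w1.png",im)
cv2.imwrite("pics/t1.png",bot.read_camera("top")[:,:,::-1])
E
```

```text
[[-0.875  0.484  0.   ]
 [ 0.484  0.875  0.   ]
 [-0.     0.    -1.   ]] [0.41783399 0.25934323 0.22837266] 2.8833 [0.68439003 0.5269784  0.41447708] 0.0016750546985149423
press px [234.35510609 239.76970824]
[-4.07631615 -1.51016609  7.33739619]
tip px [253.84733321 251.05553372]
```

View pics/w1.png

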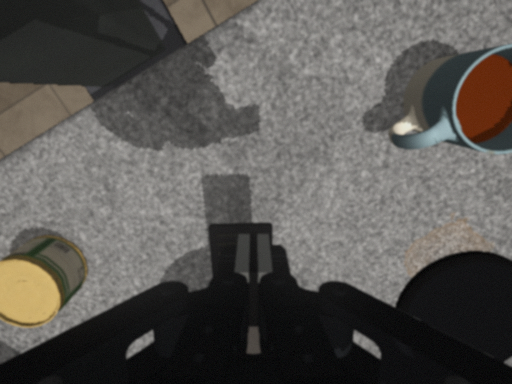

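View pics/t1.png

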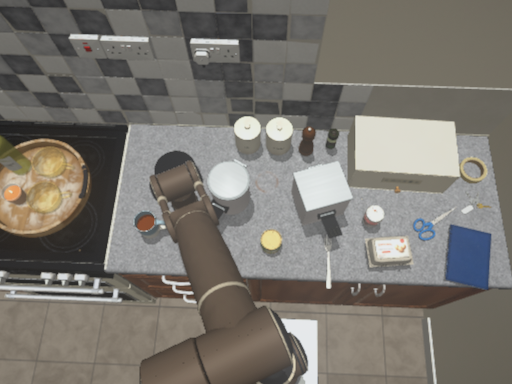

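The wrist view shows the lever plate just past the fingertips. Its front edge runs at row 224, columns 209–271, and it appears level, so the yaw is aligned.

```bash
python3 - <<'E'
from h import *
from scipy.spatial.transform import Rotation as Ro
s=bot.observe(); R=Ro.from_rotvec(s["eef_rot"])
a=atz("wrist",(209,224),.1015);b=atz("wrist",(271.5,224),.1015);print(a,b,np.linalg.norm(a-b))
m=(a+b)/2; d=np.array([.875,-.484,0]); p=m+d*.015; p[2]=.1; print("press",p)
print(R.inv().apply(p+[0,0,.025]-s["position"])*100)
E
```

```text
[0.42468988 0.21652043 0.1015    ] [0.44794267 0.25845255 0.1015    ] 0.0479478394074817
press [0.44944128 0.23022649 0.1       ]
[-4.19476194 -1.02897655 10.33714946]
```

>>> arm_command(
  deltas=[
    [[-2.0, -0.6, 0, 0, 0, 0, 0], [-2.1, -0.6, 0, 0, 0, 0, 0], [0, 0, 2.5, 0, 0, 0, 0], [0, 0, 2.5, 0, 0, 0, 0], [0, 0, 2.5, 0, 0, 0, 0], [0, 0, 1.2, 0, 0, 0, 0], [0, 0, 0, 0, 0, 0, 0], [0, 0, 0, 0, 0, 0, 0]],
  ],
)

```text
time: 3.65
position: [0.4472, 0.229, 0.1407]
eef_rot: [-0.786, -3.04, 0.002]
wrist_force: [0.7, -0.0, 0.3]
finger_gap: -0.002
```

```bash
python3 - <<'E'
from h import *
import cv2
s=bot.observe();print(s["position"],s["wrist_force"],s["time"])
cv2.imwrite("pics/w2.png",bot.read_camera("wrist")[:,:,::-1])
im=bot.read_camera("scene")[110:310,130:380,::-1]
cv2.imwrite("pics/s2.png",cv2.resize(im,None,fx=3,fy=3,interpolation=cv2.INTER_CUBIC))
E
```

```text
[0.44718902 0.22897772 0.14071682] [ 0.74924998 -0.01172583  0.28263095] 3.65
```

View pics/w2.png

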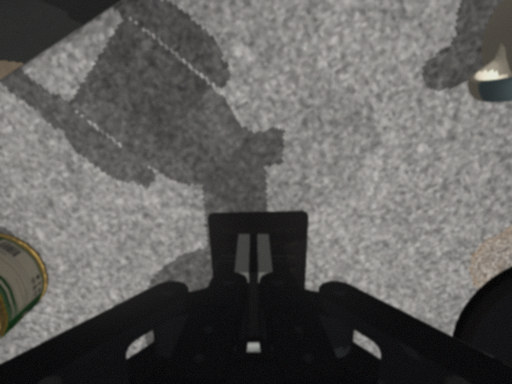

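View pics/s2.png

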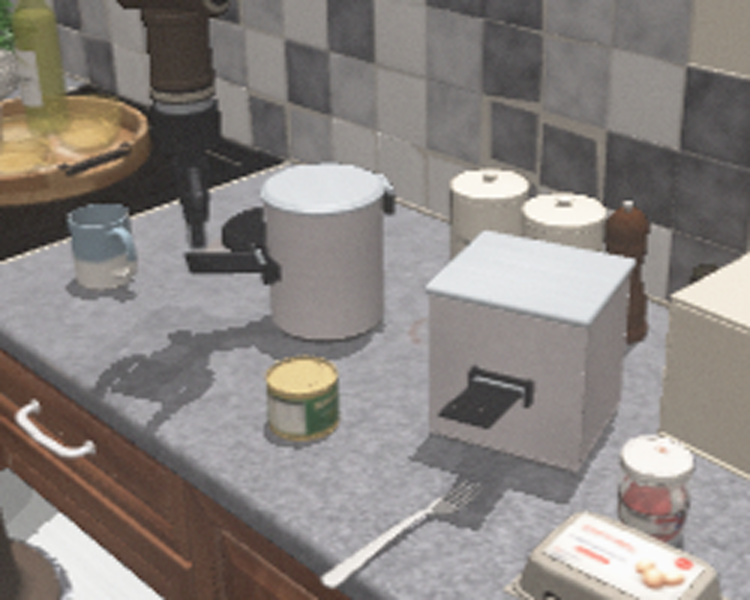

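The fingertips are centred over the plate, whose columns 210–307 put its middle at 258 against 254 for the tips. They stand about 15 mm above it. Pressing now.

>>> arm_command(
  deltas=[
    [[0, 0, 0.4, 0, 0, 0, 0], [0, 0, 0.4, 0, 0, 0, 0], [0, 0, 0.4, 0, 0, 0, 0], [0, 0, 0.2, 0, 0, 0, 0], [0, 0, 0.2, 0, 0, 0, 0], [0, 0, 0.2, 0, 0, 0, 0], [0, 0, 0.2, 0, 0, 0, 0], [0, 0, 0.2, 0, 0, 0, 0], [0, 0, 0.2, 0, 0, 0, 0], [0, 0, 0.2, 0, 0, 0, 0]],
  ],
)

```text
time: 4.58
position: [0.447, 0.2293, 0.1155]
eef_rot: [-0.788, -3.039, -0.0]
wrist_force: [-4.1, 1.1, 4.4]
finger_gap: 0.004
```

>>> arm_command(
  deltas=[
    [[0, 0, 0.2, 0, 0, 0, 0], [0, 0, 0.2, 0, 0, 0, 0], [0, 0, 0.2, 0, 0, 0, 0], [0, 0, 0.2, 0, 0, 0, 0], [0, 0, 0.2, 0, 0, 0, 0], [0, 0, 0.2, 0, 0, 0, 0]],
  ],
)

```text
time: 5.08
position: [0.4478, 0.229, 0.1029]
eef_rot: [0.788, 3.041, 0.0]
wrist_force: [-2.1, 1.7, 2.0]
finger_gap: 0.001
```

>>> arm_command(
  deltas=[
    [[0, 0, 0.1, 0, 0, 0, 0], [0, 0, 0.1, 0, 0, 0, 0], [0, 0, 0.1, 0, 0, 0, 0], [0, 0, 0, 0, 0, 0, 0]],
  ],
)

```text
time: 5.42
position: [0.4481, 0.2289, 0.1009]
eef_rot: [0.788, 3.041, -0.0]
wrist_force: [-4.2, 0.2, 9.2]
finger_gap: -0.002
```

```bash
python3 - <<'E'
from h import *
import cv2
s=bot.observe();print(s["position"],s["wrist_force"],s["time"])
im=bot.read_camera("scene")[90:290,130:380,::-1]
cv2.imwrite("pics/s3.png",cv2.resize(im,None,fx=3,fy=3,interpolation=cv2.INTER_CUBIC))
E
```

```text
[0.44812003 0.22889525 0.10094886] [-4.20400589  0.20148731  9.21399728] 5.4167
```

View pics/s3.png

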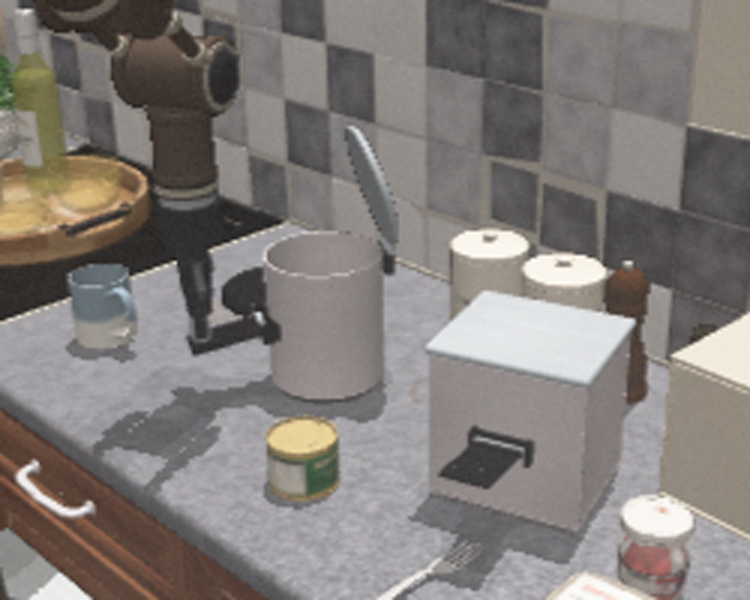

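The lid stands wide open, nearly vertical, at crop (370,190). I'll press slightly further into the stop and hold there for over three seconds.

>>> arm_command(
  deltas=[
    [[0, 0, 0.1, 0, 0, 0, 0], [0, 0, 0.1, 0, 0, 0, 0], [0, 0, 0, 0, 0, 0, 0], [0, 0, 0, 0, 0, 0, 0], [0, 0, 0, 0, 0, 0, 0], [0, 0, 0, 0, 0, 0, 0], [0, 0, 0, 0, 0, 0, 0], [0, 0, 0, 0, 0, 0, 0], [0, 0, 0, 0, 0, 0, 0], [0, 0, 0, 0, 0, 0, 0]],
  ],
)

```text
time: 6.3
position: [0.4482, 0.2289, 0.1001]
eef_rot: [0.788, 3.041, -0.001]
wrist_force: [-4.9, -1.2, 16.3]
finger_gap: 0.003
```

>>> arm_command(
  deltas=[
    [[0, 0, 0, 0, 0, 0, 0], [0, 0, 0, 0, 0, 0, 0], [0, 0, 0, 0, 0, 0, 0], [0, 0, 0, 0, 0, 0, 0], [0, 0, 0, 0, 0, 0, 0], [0, 0, 0, 0, 0, 0, 0], [0, 0, 0, 0, 0, 0, 0], [0, 0, 0, 0, 0, 0, 0], [0, 0, 0, 0, 0, 0, 0], [0, 0, 0, 0, 0, 0, 0]],
  ],
)

```text
time: 7.13
position: [0.4483, 0.2289, 0.1001]
eef_rot: [0.788, 3.041, -0.001]
wrist_force: [-5.8, -1.7, 15.0]
finger_gap: -0.001
```

>>> arm_command(
  deltas=[
    [[0, 0, 0, 0, 0, 0, 0], [0, 0, 0, 0, 0, 0, 0], [0, 0, 0, 0, 0, 0, 0], [0, 0, 0, 0, 0, 0, 0], [0, 0, 0, 0, 0, 0, 0], [0, 0, 0, 0, 0, 0, 0], [0, 0, 0, 0, 0, 0, 0], [0, 0, 0, 0, 0, 0, 0], [0, 0, 0, 0, 0, 0, 0], [0, 0, 0, 0, 0, 0, 0]],
  ],
)

```text
time: 7.97
position: [0.4482, 0.2289, 0.1001]
eef_rot: [0.788, 3.041, -0.001]
wrist_force: [-5.0, -0.6, 15.3]
finger_gap: -0.002
```

>>> arm_command(
  deltas=[
    [[0, 0, 0, 0, 0, 0, 0], [0, 0, 0, 0, 0, 0, 0], [0, 0, 0, 0, 0, 0, 0], [0, 0, 0, 0, 0, 0, 0], [0, 0, 0, 0, 0, 0, 0], [0, 0, 0, 0, 0, 0, 0], [0, 0, 0, 0, 0, 0, 0], [0, 0, 0, 0, 0, 0, 0], [0, 0, 0, 0, 0, 0, 0], [0, 0, 0, 0, 0, 0, 0]],
  ],
)

```text
time: 8.8
position: [0.4483, 0.2289, 0.1001]
eef_rot: [0.788, 3.041, -0.001]
wrist_force: [-5.8, -0.4, 15.0]
finger_gap: -0.005
```

>>> arm_command(
  deltas=[
    [[0, 0, 0, 0, 0, 0, 0], [0, 0, 0, 0, 0, 0, 0], [0, 0, 0, 0, 0, 0, 0], [0, 0, 0, 0, 0, 0, 0], [0, 0, 0, 0, 0, 0, 0], [0, 0, 0, 0, 0, 0, 0]],
  ],
)

```text
time: 9.3
position: [0.4483, 0.2289, 0.1001]
eef_rot: [0.788, 3.041, -0.001]
wrist_force: [-4.7, -0.6, 15.4]
finger_gap: -0.002
```

It held against the stop for 3.7 s at about 15 N. Next I'll release slowly, at 12 mm/s.

>>> arm_command(
  deltas=[
    [[0, 0, -0.1, 0, 0, 0, 0], [0, 0, -0.1, 0, 0, 0, 0], [0, 0, -0.1, 0, 0, 0, 0], [0, 0, -0.1, 0, 0, 0, 0], [0, 0, -0.1, 0, 0, 0, 0], [0, 0, -0.1, 0, 0, 0, 0], [0, 0, -0.1, 0, 0, 0, 0], [0, 0, -0.1, 0, 0, 0, 0], [0, 0, -0.1, 0, 0, 0, 0], [0, 0, -0.1, 0, 0, 0, 0]],
  ],
)

```text
time: 10.13
position: [0.4478, 0.229, 0.1084]
eef_rot: [-0.788, -3.041, 0.0]
wrist_force: [-1.9, 1.0, 3.5]
finger_gap: 0.003
```

>>> arm_command(
  deltas=[
    [[0, 0, -0.1, 0, 0, 0, 0], [0, 0, -0.1, 0, 0, 0, 0], [0, 0, -0.1, 0, 0, 0, 0], [0, 0, -0.1, 0, 0, 0, 0], [0, 0, -0.1, 0, 0, 0, 0], [0, 0, -0.1, 0, 0, 0, 0], [0, 0, -0.1, 0, 0, 0, 0], [0, 0, -0.1, 0, 0, 0, 0], [0, 0, -0.1, 0, 0, 0, 0], [0, 0, -0.1, 0, 0, 0, 0]],
  ],
)

```text
time: 10.97
position: [0.4481, 0.2289, 0.1185]
eef_rot: [0.788, 3.041, -0.0]
wrist_force: [-1.4, -0.5, 3.9]
finger_gap: 0.003
```

>>> arm_command(
  deltas=[
    [[0, 0, -0.1, 0, 0, 0, 0], [0, 0, -0.1, 0, 0, 0, 0], [0, 0, -0.1, 0, 0, 0, 0], [0, 0, -0.1, 0, 0, 0, 0], [0, 0, -0.1, 0, 0, 0, 0], [0, 0, -0.1, 0, 0, 0, 0], [0, 0, -0.1, 0, 0, 0, 0], [0, 0, -0.1, 0, 0, 0, 0]],
  ],
)

```text
time: 11.63
position: [0.4481, 0.2291, 0.1264]
eef_rot: [0.789, 3.041, 0.001]
wrist_force: [-0.4, -0.5, -0.1]
finger_gap: 0.003
```

>>> arm_command(
  deltas=[
    [[0, 0, -0.1, 0, 0, 0, 0], [0, 0, -0.1, 0, 0, 0, 0], [0, 0, -0.1, 0, 0, 0, 0], [0, 0, -0.1, 0, 0, 0, 0], [0, 0, -0.1, 0, 0, 0, 0], [0, 0, -1.5, 0, 0, 0, 0], [0, 0, -2.5, 0, 0, 0, 0], [0, 0, -2.5, 0, 0, 0, 0], [0, 0, -2.0, 0, 0, 0, 0], [0, 0, 0, 0, 0, 0, 0]],
  ],
)

```text
time: 12.47
position: [0.4507, 0.2304, 0.2211]
eef_rot: [0.786, 3.034, 0.009]
wrist_force: [1.0, -0.8, 0.6]
finger_gap: 0.004
```

>>> arm_command(
  deltas=[
    [[2, 0, 0, 0, 0, 0, 0], [2, 0, 0, 0, 0, 0, 0], [2, 0, 0, 0, 0, 0, 0], [0, 0, 0, 0, 0, 0, 0], [0, 0, 0, 0, 0, 0, 0], [0, 0, 0, 0, 0, 0, 0]],
  ],
)

```text
time: 12.97
position: [0.3956, 0.258, 0.216]
eef_rot: [0.787, 3.041, -0.0]
wrist_force: [0.5, 0.2, 0.4]
finger_gap: -0.002
```

```bash
python3 - <<'E'
from h import *
import cv2
s=bot.observe();print(s["position"],s["wrist_force"],s["time"],abs(s["qvel"]).max())
a=bot.read_camera("scene")[:,:,::-1]; b=cv2.imread("pics/scene0.png")
im=np.vstack([x[130:300,130:380] for x in (b,a)])
cv2.imwrite("pics/s4.png",cv2.resize(im,None,fx=1.76,fy=1.76,interpolation=cv2.INTER_CUBIC))
print([(l,bot.find_in("scene",l)[:1]) for l in("tin","jam_jar","mug")])
E
```

```text
[0.3955603  0.25801642 0.2159701 ] [0.51229438 0.22058755 0.35352587] 12.9667 0.013421582279597003
[('tin', [{'at': [230.9, 238.5], 'score': 0.61}]), ('jam_jar', [{'at': [347.8, 274.7], 'score': 0.76}]), ('mug', [{'at': [163.3, 191.2], 'score': 0.84}])]
```

View pics/s4.png

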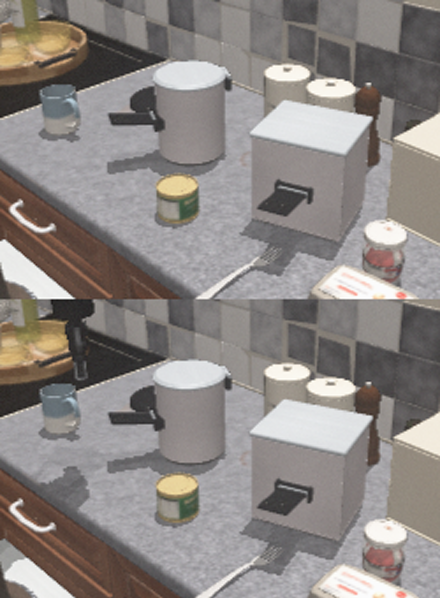

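Before and after match: both lids are shut, the lever is up, the bystanders haven't moved and the gripper is clear.

```bash
python3 -c "
from station import bot
print(bot.close_job())"
```

```text
the job is handed in; nothing more can be done
None
```

I pressed the round caddy's lever fully down with the closed fingertips and kept it against its stop for about 3.7 s, at about 15 N. While it was down, a picture showed the lid wide open and nearly vertical; I judged the angle by eye and did not measure it.

I then let the lever up at about 12 mm/s, well under the 48 mm/s slam limit. The readings at about one-third and two-thirds of the way up showed the fingers still bearing on it (3.5–3.9 N). The force reached zero only at the lever's rest height, and then I moved clear.

- **Final picture:** it matches the starting one. Both lids are shut, the lever is up, and the tin, jar and mug are within about 2 px of where the detector first put them. The gripper was clear, with about zero wrist force.
- **Disagreement:** the wrist camera and the fixed cameras put the press point about 5 mm apart. I aimed mostly by the wrist view, and the press heights then agreed with the values given to within about 1 mm.
- **Time:** the job was handed in at about 13 s.

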